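# Load a shelf foot into the sprung drilling jig

### The arm

A 7-joint arm with a two-finger parallel gripper is mounted at the origin on the work surface. World frame = base frame: x ahead of the robot, y to its left, z up, the work surface at z = 0. Lengths are in mm, angles in rad, forces in N, time in s.
With the tool pointing down it reaches from about 425 to 875 mm from the base axis. Payload 4.7 kg.
Tool frame: the origin (TCP) lies at the centre of the arm's flange, where the gripper is bolted on; the fingertips stand 173 mm ahead of it and the grasp point (between the pads) lies grip_depth ahead of it (grip_depth is the distance from the TCP to the grasp point, in mm); z points along the fingers, y is the line along which they close (so a half turn about z gives the same grasp; the last joint's range is limited). The gripper opens to 85 mm and grips with 20 to 120 N. Pads are 22 mm wide; open, the fingers measure 114 mm over their backs; the gripper's body (76 mm by 85 mm) begins 54 mm behind the grasp point. The pads swing forward as they close: fully open they stand 13 mm farther back than shut.
Start: joints at [-1.197, 0.321, -0.07, 1.45, 0.023, 1.371, -0.057], TCP at [228.872, 608.378, 404.749] pointing down, gripper open.
Joint ranges: [-2.86, 2.86], [-0.3, 2.09], [-1.38, 1.24], [0.06, 2.45], [-1.56, 4.7], [0.09, 2.05], [-2.69, 2.69]. Speed limits (rad/s): [2.57, 2.57, 3.14, 3.14, 3.14, 3.14, 3.14].

### API

Orientations are given as a unit quaternion [x, y, z, w].
In Python, from bench import * gives the robot as it stands. The module is installed in compiled form; this text tells all that it offers.
- The arm moves only by the shell command python3 -m inch 'ROWS' [FORCE]. ROWS is text: rows parted by semicolons, each of 5 numbers parted by spaces: the closure, from 0 (fully open) to 1 (shut), then the shift along the tool's x, y, z in m, then the turn about the tool's z in rad. A call has 1 to 10 rows; each row is the pose to reach, as a shift and turn from the pose commanded when the call began, along the tool's axes at that moment; what a row does not reach only later rows make up. A row lasts 1/10 s, in which the tool goes at most 50 mm and 8.59 degrees, less where a joint would pass 70% of its speed; a pose out of reach is approached as far as the arm can. A call with a gripper value outside its range is refused whole. The fingers move at their own pace and stop on an object; FORCE is the grip in N (left out, the last holds). Time passes only in rows, so rows that repeat a pose let the fingers close. It gives the time, the measured TCP pose, the force, the opening and the grip force at its end, in the units of the state.
- read_state(): the state, without advancing time (a new reading comes with each control period).
- camera(name): name is "side" or "top"; returns a dict with "image" (480x640x3 uint8, red, green, blue), "vfov" (degrees; the focal length in pixels is half the picture's height over the tangent of half this angle, whatever the lens; pixels are square), "cx", "cy" (the principal point, pixels), "R" (3x3) and "t" (3): a world point X has camera coordinates R X + t. Camera axes: x right, y down, z forward; pixel columns grow to the right and rows downward; lengths in mm; the calibration is good to about 2 mm. A picture is of the moment at which its call begins. There is no depth.
- job_done(): hands the job in; it is judged then, once.
The state is a dict: "clock": time; "joint_pos": joint angles; "joint_velocities": joint speeds; "tau": joint torques, N m; "tool_pos": TCP position; "eef_rot": TCP orientation; "wrist_force": force on the tool from outside, world axes, zero at the start; "ft_torque": the same for the moment, N m; "grip_width": finger opening in mm; "grasp_force": force on a finger pad.
Only numpy, scipy, OpenCV 4.12 (cv2) and the standard library are available. Lean on these libraries where they do the work, as an engineer would, in place of code of your own. Each camera call takes 0.05 s, during which the arm holds its last target. There are 200 camera calls.

### The job

Load the rectangular steel shelf foot into the drilling jig: draw the sprung curved arm back with the foot's edge, lay the foot flat on the board behind the fixed fence, let the arm press it flush to the fence, and slide it along the fence until you feel its end press lightly but surely on the end stop (some 5 N beyond the rubbing), then let go and leave it clamped there. Work gently: do not ram the foot into the fence, board or stop, do not bend the sprung arm far beyond what the foot needs, and leave everything else on the bench as it is.

Things in the scene. Friction and masses are not known exactly. Their poses are not given: they have to be found in the camera images.
- jig: drilling jig fixed to the bench: plywood board 220 (x) x 200 (y) x 12 mm, with a fence, a sprung arm and an end stop on it. Origin: centre of the board's underside; board top at jig z 12 mm. A foot fully home has its origin at jig x -5 mm, z 12 mm, its long side along the jig's y
- fence (a point): middle of the working face of the fixed dark steel fence, at its top edge: jig x -35, y 0, z 20 mm, axes as the jig's. The fence is a straight bar along the jig's y (160 mm long, 14 mm wide), 8 mm higher than the board; its working face looks to the jig's +x, where the sprung arm is
- clip (a joint): sprung curved steel arm hinged on an upright pin at jig x 45, y 85 mm: rad, 0 at rest, grows as it is drawn back from the fence (towards the jig's +x). At rest the gap from its nose to the fence is 48 mm, less than the foot's 60. About 0.12 on a clamped foot; 0.14 to 0.20 lets a foot go down behind the fence; beyond 0.30 is bent too far; hard end at 0.40
- clip_nose (a point): axis of the arm's upright round nose (radius 6 mm), which pushes the foot's edge to the fence (-x of the jig); nose and band stand 14 to 40 mm above the bench. At rest at jig x 19, y -12, z 27 mm. Push: 3 N at rest, 0.34 N more per mm drawn back: 7 N on a clamped foot, which then takes 4 to 15 N to slide along the fence; its rubbing can hold a foot a little off the board
- stop: dark steel end stop fixed on the jig board at the fence's -y end, 45 (x) x 16 (y) x 8 mm tall, axes as the jig's; its jig y differs each time (-77 to -53 mm). Its working face looks to +y, 8 mm from its origin (centre of underside). A push on it of 3 to 15 N is right: more harms it. A foot touching it has its origin 53 mm from the stop's along +y
- foot: the steel shelf foot to load, loose on the bench, about 0.35 kg: flat plate 60 (x) x 90 (y) x 6 mm with an upright flat lug in its middle, 30 (x) x 12 (y) mm, from the plate to 52 mm above the underside; grip the lug across its 12 mm (along the foot's y), with the fingertips kept above the plate. A half turn about the vertical makes no difference. Origin: centre of the plate's underside
- round_foot: loose steel round foot: disc 68 mm across, 6 mm thick, with an upright round stub 22 mm across, top at 36 mm; not the one to load. Origin: centre of underside
- jar: closed glass jar, 60 mm across, 75 mm tall, standing. Origin: centre of underside
- wine: green glass bottle, 74 mm across, 200 mm tall, standing. Origin: centre of underside
- tin: steel tin, 66 mm across, 100 mm tall, standing, often near the foot. Origin: centre of underside
- driver: screwdriver lying on the bench, black handle, along its own x. Origin: underside
- offcut: wooden offcut 50 x 90 x 30 mm. Origin: centre of underside
- cup: open steel cup, 72 mm across, 80 mm tall. Origin: centre of underside
Mind the look-alikes: they are no part of the job. Leave any purple or yellow look-alike of the foot alone.

How it is judged (in metres and radians):
On the way, in this order (a step that is already met when the one before it is completed fails the run):
1. the sprung arm is drawn back by the foot (value of joint clip above 0.11 rad and contact force between foot and jig above 2 N), for 0.1 s.
2. the foot, flat on the board and flush to the fence under the sprung arm, is pressed against the end stop with at least 3 N (contact force between foot and stop above 3 N and x of foot in the frame of jig between -0.0065 and -0.0035 m and z of foot in the frame of jig below 0.0135 m and value of joint clip above 0.1 rad), for 0.1 s.
At the end, for the whole second after the job is handed in: The foot lies flat (within 0.03 rad) on the jig's board, flush to the fence within 1.5 mm and 0.03 rad, its end within 1.5 mm of touching the end stop, clamped by the sprung arm (joint between 0.10 and 0.15 rad), released and at rest (x of foot in the frame of jig between -0.0065 and -0.0035 m and z of foot in the frame of jig between 0.0105 and 0.0135 m and y of foot in the frame of stop between 0.0515 and 0.0545 m and angle between the y axis of foot and the y axis of jig, either way round below 0.03 rad and angle between foot's own z axis and vertical below 0.03 rad and value of joint clip between 0.1 and 0.15 rad and linear speed of foot below 0.01 m/s and velocity of joint clip below 0.05 rad/s).
It fails at once if the foot is rammed or forced against the jig's fence, board or sprung arm (over 40 N) (contact force between foot and jig above 40 N).
It fails at once if the foot is rammed against the end stop (over 15 N) (contact force between foot and stop above 15 N).
It fails at once if the sprung arm is bent too far back (over 0.30 rad) (value of joint clip above 0.3 rad).
It fails at once if something else on the bench is moved by more than 20 mm (distance of any of round_foot, jar, wine, tin, driver, offcut, cup from where it was at the start of the episode above 0.02 m).
It also fails if it takes over 72 s, if anything falls off the work surface, if the arm or the gripper's body presses on something with over 40 N, if the wrist force passes 120 N, or if a joint passes its speed limit or range.

## Working session

There is one attempt and no reset: what is moved stays moved. The work goes in short steps, Python scripts to look and compute and a shell command to move; the robot and the scene stay as the last step left them, time stands still between calls to the robot, and variables do not carry over. Pictures are saved under pics/ and viewed, at most 10 in all, crops included, and the job is handed in when it is done.

```bash
mkdir -p pics
cat > h.py <<'E'
from bench import *
import numpy as np, cv2
def cam(n):
    c=camera(n); c['f']=240/np.tan(np.radians(c['vfov'])/2); c['R']=np.array(c['R']);c['t']=np.array(c['t']);return c
def ray(c,u,v):
    d=c['R'].T@np.array([(u-c['cx'])/c['f'],(v-c['cy'])/c['f'],1]); return -c['R'].T@c['t'],d
def onz(c,u,v,z):
    o,d=ray(c,u,v); return o+d*(z-o[2])/d[2]
def proj(c,X):
    p=c['R']@np.array(X,float)+c['t']; return c['f']*p[:2]/p[2]+[c['cx'],c['cy']]
def tri(a,pa,b,pb):
    o1,d1=ray(a,*pa);o2,d2=ray(b,*pb)
    s=np.linalg.lstsq(np.c_[d1,-d2],o2-o1,rcond=None)[0]
    p,q=o1+d1*s[0],o2+d2*s[1]; return (p+q)/2,np.linalg.norm(p-q)
def save(c,name,box=None,k=1):
    im=c['image'][...,::-1]
    if box: x0,y0,x1,y1=box; im=im[y0:y1,x0:x1]
    cv2.imwrite('pics/'+name,cv2.resize(np.ascontiguousarray(im),None,fx=k,fy=k,interpolation=cv2.INTER_CUBIC))
E
python3 - <<'E'
from h import *
import pickle
s,t=cam('side'),cam('top')
pickle.dump((s,t),open('c0.pkl','wb'))
save(s,'s0.png');save(t,'t0.png')
for c in (s,t): print(c['f'],c['cx'],c['cy'],-c['R'].T@c['t'],c['R'].round(2).tolist())
print(read_state())
E
```

```text
525.9175515589809 319.2958051607778 242.73142216050005 [ 348.1547348  -762.35291315  846.01696382] [[0.96, -0.29, -0.0], [-0.2, -0.67, -0.71], [0.2, 0.68, -0.7]]
566.6188878212147 305.6844413724417 236.77183466925533 [4.60911421e+02 1.02853982e+00 1.41909969e+03] [[0.03, -1.0, 0.02], [-1.0, -0.03, -0.06], [0.06, -0.02, -1.0]]
{'clock': 0.1, 'joint_pos': array([-1.19692203,  0.32176001, -0.07009543,  1.45156103,  0.02263398,
        1.37081486, -0.05693432]), 'joint_velocities': array([-0.00021057, -0.00369664, -0.00082803, -0.00195097,  0.00061768,
        0.00085342, -0.00070024]), 'tau': array([ 2.41513380e-04, -4.94872999e+01, -3.83688435e-01, -3.15206552e+01,
        1.30910572e-02,  7.42168806e-03,  2.49993839e-07]), 'tool_pos': array([228.80523093, 608.19902209, 403.72145152]), 'eef_rot': array([ 1.78913234e-01,  9.83864464e-01, -8.72947562e-04, -9.55443680e-05]), 'wrist_force': array([-0.34877711,  0.55416786,  0.21962205]), 'ft_torque': array([-0.03462445, -0.02757507, -0.02376043]), 'grasp_force': 0.0, 'grip_width': 85.22995109255508}
```

View pics/s0.png

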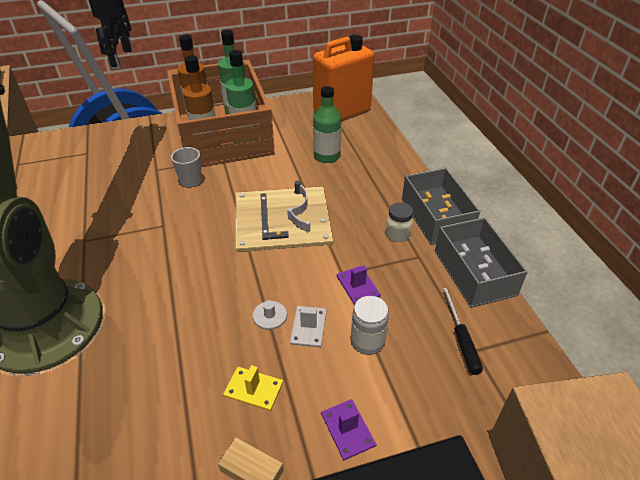

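View pics/t0.png

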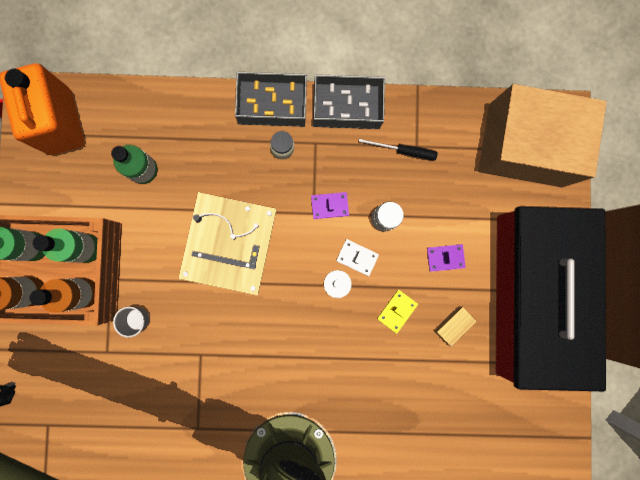

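The steel rectangular plate with lug is at side (309,326) / top (357,257). The look-alikes are the round foot at side (270,314) / top (338,284), purple at top (330,206) and (446,258), and yellow at top (398,311). The grey rectangular one fits the description. The jig is at side (283,218) / top (228,243). I'll enlarge and measure.

Run:
```python
from h import *
import pickle
s,t=pickle.load(open('c0.pkl','rb'))
a=t['image'][180:310,170:300,::-1];b=t['image'][190:320,300:430,::-1]
c=s['image'][175:260,225:345,::-1];d=s['image'][280:365,250:370,::-1]
r=lambda x,w,h:cv2.resize(np.ascontiguousarray(x),(w,h),interpolation=cv2.INTER_CUBIC)
W=np.hstack([r(c,400,283),r(d,400,283)]);V=np.hstack([r(a,310,310),r(b,310,310)])
V=np.hstack([V,np.zeros((310,180,3),np.uint8)])
cv2.imwrite('pics/crop.png',np.vstack([W,V]))
for c,n,box,z in ((t,'t',(335,225,380,275),6),(s,'s',(285,300,332,352),6)):
    x0,y0,x1,y1=box
    hsv=cv2.cvtColor(c['image'],cv2.COLOR_RGB2HSV)
    m=np.zeros(hsv.shape[:2],np.uint8);m[y0:y1,x0:x1]=((hsv[...,1]<50)&(hsv[...,2]>60))[y0:y1,x0:x1]*255
    k=max(cv2.findContours(m,0,2)[0],key=cv2.contourArea)
    R=cv2.minAreaRect(k);P=cv2.boxPoints(R);print(n,R)
    W=np.array([onz(c,*p,z) for p in P]);print(W.round(1).tolist(),W.mean(0),[np.linalg.norm(W[i]-W[i-1]).round(1) for i in range(4)])
hsv=cv2.cvtColor(t['image'],cv2.COLOR_RGB2HSV)
print(hsv[285,245],hsv[205,230],hsv[300,240])
m=((hsv[...,0]>15)&(hsv[...,0]<30)&(hsv[...,2]>190)&(hsv[...,1]<150)).astype(np.uint8)*255
m[:,:170]=0;m[:,290:]=0;m[:185]=0;m[305:]=0
m=cv2.morphologyEx(m,cv2.MORPH_CLOSE,np.ones((15,15)))
k=max(cv2.findContours(m,0,2)[0],key=cv2.contourArea)
R=cv2.minAreaRect(k);P=cv2.boxPoints(R);print(R,P.tolist())
W=np.array([onz(t,*p,12) for p in P]);print(W.round(1).tolist(),W.mean(0),[np.linalg.norm(W[i]-W[i-1]).round(1) for i in range(4)])
```

```text
t ((357.2149353027344, 257.101806640625), (36.24464416503906, 23.972837448120117), 25.34617805480957)
[[493.1, -103.5, 6.0], [548.0, -127.7, 6.0], [511.8, -210.8, 6.0], [456.9, -186.3, 6.0]] [ 502.45792464 -157.05485349    6.        ] [np.float64(90.4), np.float64(60.1), np.float64(90.6), np.float64(60.0)]
s ((307.7099914550781, 326.02996826171875), (31.112699508666992, 39.73940658569336), 8.13010311126709)
[[456.6, -189.0, 6.0], [491.1, -99.5, 6.0], [547.9, -128.4, 6.0], [510.0, -215.4, 6.0]] [ 501.39286884 -158.06056095    6.        ] [np.float64(59.6), np.float64(95.9), np.float64(63.7), np.float64(94.9)]
[ 24  93 250] [ 22 107 241] [ 14 157 200]
((224.2432861328125, 242.90625), (117.38501739501953, 89.62168884277344), 12.15494155883789) [[157.43136596679688, 274.3544616699219], [176.3017578125, 186.74191284179688], [291.0552062988281, 211.45803833007812], [272.184814453125, 299.0705871582031]]
[[444.6, 335.8, 12.0], [663.5, 299.2, 12.0], [610.9, 11.7, 12.0], [392.2, 51.4, 12.0]] [527.81704891 174.51318391  12.        ] [np.float64(289.2), np.float64(221.9), np.float64(292.2), np.float64(222.3)]
```

View pics/crop.png

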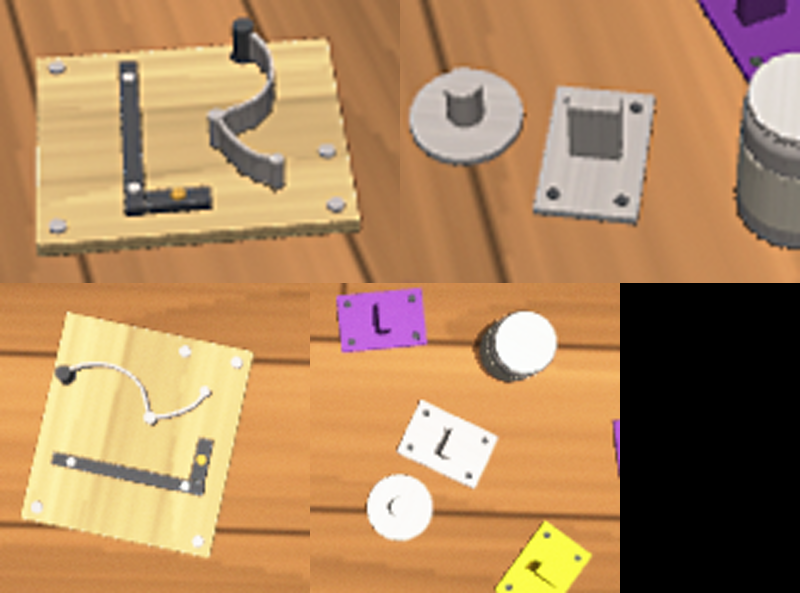

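The crop confirms it: the grey rectangular plate with its flat lug sits in the middle, and the purple, yellow and round ones are visibly different. On the jig, the fence is on the robot side, the stop (yellow dot) at the -y world end, and the arm on the far side. Next I'll measure the jig precisely in both views.

```bash
cat > m.py <<'E'
from h import *
import pickle
s,t=pickle.load(open('c0.pkl','rb'))
def corners(m,n=4):
    k=max(cv2.findContours(m,0,1)[0],key=cv2.contourArea)
    h=cv2.convexHull(k)
    for e in np.arange(1,15,.25):
        p=cv2.approxPolyDP(h,e,True)
        if len(p)<=n: return p[:,0].astype(float)
def board(c,box,th):
    x0,y0,x1,y1=box
    hsv=cv2.cvtColor(c['image'],cv2.COLOR_RGB2HSV).astype(int)
    m=np.zeros(hsv.shape[:2],np.uint8)
    m[y0:y1,x0:x1]=(((hsv[...,0]>19)&(hsv[...,0]<35)&(hsv[...,2]>th)))[y0:y1,x0:x1]*255
    m=cv2.morphologyEx(m,cv2.MORPH_OPEN,np.ones((3,3)))
    k=max(cv2.findContours(m,0,1)[0],key=cv2.contourArea)
    mm=np.zeros_like(m);cv2.drawContours(mm,[k],-1,255,-1)
    return mm
bt=board(t,(170,180,290,305),150);bs=board(s,(225,175,345,260),150)
for n,c,m in(('t',t,bt),('s',s,bs)):
    P=corners(m);W=np.array([onz(c,*p,12) for p in P])
    print(n,P.tolist(),W.round(1).tolist(),W.mean(0).round(1),[np.linalg.norm(W[i]-W[i-1]).round(1) for i in range(4)])
# dark fence+stop
for n,c,m,z in(('t',t,bt,20),('s',s,bs,20)):
    g=c['image'].max(2)
    d=((g<110)&(cv2.erode(m,np.ones((3,3)))>0)).astype(np.uint8)*255
    N,L,S,C=cv2.connectedComponentsWithStats(d)
    for i in range(1,N):
        if S[i,4]>40:
            print(n,S[i],C[i].round(1))
            k=cv2.findContours((L==i).astype(np.uint8),0,1)[0][0]
            P=cv2.approxPolyDP(k,2.0,True)[:,0]
            for p in P: print('   ',p,onz(c,*p,z).round(1))
# heights by two views: foot plate corners & lug top, from crop pixels
ft=[(493.1,-103.5),(548,-127.7),(511.8,-210.8),(456.9,-186.3)]
cv2.imwrite('pics/x.png',np.hstack([bt,bs]))
E
python3 m.py
```

```text
t [[198.0, 193.0], [275.0, 209.0], [257.0, 294.0], [179.0, 278.0]] [[649.6, 244.7, 12.0], [615.8, 51.9, 12.0], [403.6, 89.2, 12.0], [437.2, 282.5, 12.0]] [526.6 167.1  12. ] [np.float64(215.7), np.float64(195.8), np.float64(215.5), np.float64(196.2)]
s [[301.0, 195.0], [279.0, 201.0], [267.0, 198.0], [267.0, 191.0]] [[592.3, 227.3, 12.0], [534.4, 220.6, 12.0], [508.6, 240.4, 12.0], [514.6, 267.3, 12.0]] [537.5 238.9  12. ] [np.float64(87.4), np.float64(58.3), np.float64(32.5), np.float64(27.6)]
t [202 254  44  12 122] [223.1 259.5]
    [202 256] [493. 227.  20.]
    [227 260] [485.  165.3  20. ]
    [227 263] [477.7 165.1  20. ]
    [230 261] [482.8 157.9  20. ]
    [232 264] [475.6 152.7  20. ]
    [245 263] [479.  120.9  20. ]
    [209 255] [496. 210.  20.]
    [208 257] [491.  212.2  20. ]
    [205 254] [498.1 219.9  20. ]
```

```bash
cat > e.py <<'E'
from h import *
import pickle,sys
from scipy.ndimage import map_coordinates
s,t=pickle.load(open('c0.pkl','rb'))
a=np.radians(-10.0);O=np.array([526.6,167.1,0]);ex=np.array([np.cos(a),np.sin(a),0]);ey=np.array([-np.sin(a),np.cos(a),0])
J=lambda x,y,z:O+ex*x+ey*y+[0,0,z]
def edge(c,P,Q,n=121,sign=1):
    # strongest dark->bright transition along P->Q, returns world pt
    g=cv2.GaussianBlur(cv2.cvtColor(c['image'],cv2.COLOR_RGB2GRAY),(0,0),.6).astype(float)
    X=[P+(Q-P)*u for u in np.linspace(0,1,n)]
    uv=np.array([proj(c,x) for x in X]);v=map_coordinates(g,[uv[:,1],uv[:,0]],order=1)
    d=np.gradient(np.convolve(np.pad(v,3,'edge'),np.ones(7)/7,'valid'))*sign
    i=int(np.argmax(d));w=np.clip(d[max(0,i-8):i+9],0,None)
    return np.sum(w*np.arange(max(0,i-8),max(0,i-8)+len(w)))/w.sum()/(n-1),d[i]
if __name__=='__main__':
  for n,c in(('t',t),('s',s)):
    R=[(y,round(-50+35*edge(c,J(-50,y,20),J(-15,y,20))[0],1)) for y in(-40,-30,-20,0,10,20,30,40,50,60,70)]
    print(n,'fence x',R)
    R=[(x,round(-80+55*edge(c,J(x,-80,20),J(x,-25,20))[0],1)) for x in(-25,-20,-15,-10,-5,0)]
    print(n,'stop y',R)
    for lab,f in(('x+',lambda y:(J(95,y,12),J(125,y,12),0)),('x-',lambda y:(J(-95,y,12),J(-125,y,12),0))):
        R=[round(95+30*edge(c,*f(y)[:2],sign=-1)[0],1) for y in(-70,-40,0,40,70)];print(n,lab,R)
    for lab,sg in(('y+',1),('y-',-1)):
        R=[round(85+30*edge(c,J(x,sg*85,12),J(x,sg*115,12),sign=-1)[0],1) for x in(-80,-50,-20,20,50,80)];print(n,lab,R)
E
python3 e.py
```

```text
t fence x [(-40, np.float64(-33.1)), (-30, np.float64(-34.7)), (-20, np.float64(-34.4)), (0, np.float64(-34.0)), (10, np.float64(-33.7)), (20, np.float64(-34.7)), (30, np.float64(-34.8)), (40, np.float64(-34.5)), (50, np.float64(-34.1)), (60, np.float64(-33.1)), (70, np.float64(-35.1))]
t stop y [(-25, np.float64(-62.7)), (-20, np.float64(-62.0)), (-15, np.float64(-62.1)), (-10, np.float64(-74.2)), (-5, np.float64(-63.0)), (0, np.float64(-62.5))]
t x+ [np.float64(110.6), np.float64(109.8), np.float64(110.9), np.float64(110.7), np.float64(110.1)]
t x- [np.float64(109.6), np.float64(108.6), np.float64(109.4), np.float64(107.9), np.float64(108.8)]
t y+ [np.float64(100.5), np.float64(99.9), np.float64(99.4), np.float64(99.9), np.float64(86.9), np.float64(100.2)]
t y- [np.float64(98.5), np.float64(99.4), np.float64(98.4), np.float64(98.1), np.float64(98.7), np.float64(99.7)]
s fence x [(-40, np.float64(-33.3)), (-30, np.float64(-33.5)), (-20, np.float64(-33.0)), (0, np.float64(-32.2)), (10, np.float64(-31.7)), (20, np.float64(-31.5)), (30, np.float64(-33.1)), (40, np.float64(-32.7)), (50, np.float64(-32.2)), (60, np.float64(-31.5)), (70, np.float64(-33.0))]
s stop y [(-25, np.float64(-62.2)), (-20, np.float64(-62.6)), (-15, np.float64(-61.4)), (-10, np.float64(-71.3)), (-5, np.float64(-61.8)), (0, np.float64(-62.3))]
s x+ [np.float64(111.2), np.float64(111.5), np.float64(111.9), np.float64(111.9), np.float64(111.1)]
s x- [np.float64(108.5), np.float64(108.6), np.float64(108.5), np.float64(107.7), np.float64(108.0)]
s y+ [np.float64(101.2), np.float64(100.5), np.float64(102.1), np.float64(100.1), np.float64(96.3), np.float64(102.2)]
s y- [np.float64(99.8), np.float64(100.2), np.float64(97.7), np.float64(99.1), np.float64(99.4), np.float64(99.1)]
```

```bash
cat > go.py <<'E'
from h import *
from scipy.spatial.transform import Rotation as Ro
import sys
st=read_state();R=Ro.from_quat(st['eef_rot']).as_matrix();p=np.array(st['tool_pos'])
def rel(x,y,z): return (R.T@(np.array([x,y,z])-p)/1000).round(4)
ang=np.degrees(np.arctan2(R[1,1],R[0,1]))
if __name__=='__main__':
    print('pos',p.round(1),'yang',ang.round(2),'tilt',R[:,2].round(3),'F',np.round(st['wrist_force'],1),'w',st['grip_width'],st['grasp_force'],st['clock'])
    v=list(map(float,sys.argv[1:]))
    if v: print('shift',rel(*v[:3]),'turn',np.radians(ang-v[3]).round(4))
E
python3 - <<'E'
from h import *
import pickle
s,t=pickle.load(open('c0.pkl','rb'))
print('tin',onz(t,388,216,100),onz(s,370,340,0))
P=[((493.1,-103.5),(297.1,306.4)),((548,-127.7),(326.5,308.5)),((511.8,-210.8),(321.1,345.4)),((456.9,-186.3),(290.5,343.9))]
for w,q in P: print(tri(t,proj(t,[*w,6]),s,q))
# lug top: side far/near edges on z=52, should centre on (502,-157)
print([onz(s,250+(x-400)/3.333,280+y/3.333,52).round(1).tolist() for x,y in((570,95),(622,98),(569,106),(622,108))])
print(proj(s,[502.2,-157.3,52]),proj(t,[502.2,-157.3,52]))
E
python3 go.py 340 330 404 66.4
python3 -m inch '0.4 -.202 -.221 0 0;0.4 -.202 -.221 0 0;0.4 -.202 -.221 0 0;0.4 -.202 -.221 0 0;0.4 -.202 -.221 0 0;0.4 -.202 -.221 0 0;0.4 -.414 -.387 0 0;0.4 -.414 -.387 0 0;0.4 -.414 -.387 0 0;0.4 -.414 -.387 0 0' 60
python3 go.py 502.2 -157.3 300 66.4
```

```text
tin [ 598.23088438 -216.50833698  100.        ] [ 608.20326028 -221.78147897    0.        ]
(array([ 493.60598562, -103.80323795,    2.95258686]), np.float64(0.8863485565975606))
(array([ 548.63718586, -127.89943303,    5.20716768]), np.float64(1.2000755062633188))
(array([ 512.34036645, -210.81260763,    6.70072916]), np.float64(1.1529704183005294))
(array([ 457.83581474, -187.07730692,    1.3322081 ]), np.float64(1.9240823200868642))
[[491.4, -149.3, 52.0], [519.3, -159.9, 52.0], [488.8, -156.8, 52.0], [517.3, -166.8, 52.0]]
[307.58688137 310.40494406] [359.4538667  256.70093064]
pos [228.8 608.2 403.7] yang 69.39 tilt [-0.001 -0.002 -1.   ] F [-0.3  0.6  0.2] w 85.22995109255508 0.0 0.1
shift [-2.020e-01 -2.212e-01  1.000e-04] turn 0.0521
clock: 1.1
tool_pos: [444.5, 157.5, 404.7]
eef_rot: [0.179, 0.984, 0.0, 0.0]
wrist_force: [0.8, 0.2, 0.4]
grip_width: 50.9
grasp_force: 0.0
pos [444.5 157.5 404.7] yang 69.4 tilt [ 0.  0. -1.] F [0.8 0.2 0.4] w 50.8538075921173 0.0 1.1
shift [-0.1648 -0.2744  0.1045] turn 0.0523
```

```bash
python3 -m inch '0.4 -.165 -.274 0 .052;0.4 -.165 -.274 0 .052;0.4 -.165 -.274 0 .052;0.4 -.165 -.274 0 .052;0.4 -.165 -.274 0 .052;0.4 -.165 -.274 0 .052;0.4 -.165 -.274 0.1 .052;0.4 -.165 -.274 0.1 .052;0.4 -.165 -.274 0.1 .052;0.4 -.165 -.274 0.1 .052'
python3 go.py 502.2 -157.3 186 66.4
```

```text
clock: 2.1
tool_pos: [501.8, -154.8, 304.3]
eef_rot: [0.205, 0.979, -0.0, -0.001]
wrist_force: [0.1, 0.1, 0.9]
grip_width: 51.1
grasp_force: 0.0
pos [ 501.8 -154.8  304.3] yang 66.37 tilt [-0.002 -0.    -1.   ] F [0.1 0.1 0.9] w 51.1483357124007 0.0 2.1
shift [-0.0016 -0.002   0.1183] turn -0.0005
```

```bash
python3 -m inch '0.4 -.001 -.002 0.04 0;0.4 -.001 -.002 0.08 0;0.4 -.001 -.002 0.11 0;0.4 -.001 -.002 0.118 0;0.4 -.001 -.002 0.118 0;0.4 -.001 -.002 0.118 0'
python3 go.py 502.2 -157.3 186 66.4
python3 - <<'E'
from h import *
s,t=cam('side'),cam('top')
save(s,'s1.png',(240,240,400,370),5)
E
```

```text
clock: 2.7
tool_pos: [503.8, -157.2, 189.2]
eef_rot: [0.204, 0.979, 0.0, 0.002]
wrist_force: [0.7, 0.4, -0.3]
grip_width: 51.2
grasp_force: 0.0
pos [ 503.8 -157.2  189.2] yang 66.45 tilt [ 0.004 -0.    -1.   ] F [ 0.7  0.4 -0.3] w 51.154704432243356 0.0 2.7
shift [ 0.0014 -0.0007  0.0032] turn 0.0009
```

View pics/s1.png

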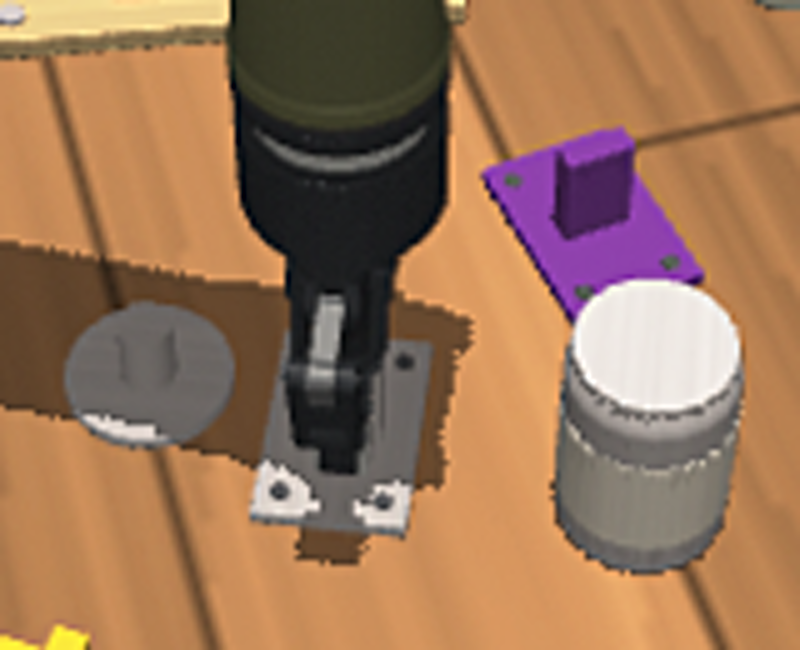

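The near finger is at crop (340,440), clear of the lug and above the plate, and the tin and round foot are both clear. Closing.

```bash
python3 -m inch '0.4 0 0 .003 0;0.6 0 0 .003 0;0.8 0 0 .003 0;1 0 0 .003 0;1 0 0 .003 0;1 0 0 .003 0;1 0 0 .003 0;1 0 0 .003 0' 100
python3 go.py 502.2 -157.3 186 66.4
```

```text
clock: 3.6
tool_pos: [502.3, -157.2, 184.1]
eef_rot: [0.204, 0.979, 0.0, 0.0]
wrist_force: [-0.9, 1.1, 6.0]
grip_width: 10.9
grasp_force: 97.7
pos [ 502.3 -157.2  184.1] yang 66.41 tilt [ 0.  0. -1.] F [-0.9  1.1  6. ] w 10.948688540733839 97.70332217216492 3.6
shift [ 0.0001 -0.0001 -0.0019] turn 0.0001
```

```bash
python3 -m inch '1 0 0 -.03 0;1 0 0 -.07 0;1 0 0 -.09 0;1 0 0 -.09 0'
cat > jg.py <<'E'
from go import *
O=np.array([527.9,167.7]);a=np.radians(-10);ex=np.array([np.cos(a),np.sin(a)]);ey=np.array([-ex[1],ex[0]])
d=p[:2]-O
print('foot in jig (from TCP):',(d@ex).round(1),(d@ey).round(1),(p[2]-184.1).round(1),'yang',ang.round(2),'tilt',R[:,2].round(3))
F=np.array(st['wrist_force']);print('F jig',(F[:2]@ex).round(1),(F[:2]@ey).round(1),F[2].round(1),'T',np.round(st['ft_torque'],2),'w',round(st['grip_width'],1),round(st['grasp_force']),st['clock'])
if len(sys.argv)>3:
    x,y,z=map(float,sys.argv[1:4]);w=O+ex*x+ey*y
    print('shift',rel(*w,z+184.1),'turn',np.radians(ang-80).round(4))
E
python3 jg.py -24 -6 80
```

```text
clock: 4.0
tool_pos: [503.1, -157.7, 275.7]
eef_rot: [0.204, 0.979, 0.0, 0.002]
wrist_force: [1.2, -0.8, -5.1]
grip_width: 10.8
grasp_force: 98.8
foot in jig (from TCP): 32.0 -324.8 91.6 yang 66.4 tilt [ 0.005 -0.    -1.   ]
F jig 1.3 -0.6 -5.1 T [-0.02 -0.07 -0.02] w 10.8 99 4.0
shift [0.1295 0.2966 0.0116] turn -0.2373
```

```bash
python3 -m inch '1 .019 .045 0 0;1 .039 .09 0 0;1 .058 .134 0 -.05;1 .077 .178 0 -.1;1 .096 .222 0 -.15;1 .115 .265 0 -.2;1 .13 .297 0 -.237;1 .13 .297 0.01 -.237;1 .13 .297 0.01 -.237;1 .13 .297 0.01 -.237'
python3 jg.py -24 -6 40
```

```text
clock: 5.0
tool_pos: [501.3, 165.4, 261.8]
eef_rot: [0.088, 0.996, -0.001, -0.001]
wrist_force: [0.7, -1.0, -3.4]
grip_width: 11.0
grasp_force: 98.9
foot in jig (from TCP): -25.8 -6.9 77.7 yang 79.88 tilt [-0.003 -0.003 -1.   ]
F jig 0.9 -0.8 -3.4 T [-0.01 -0.05 -0.03] w 11.0 99 5.0
shift [-0.0019  0.001   0.0377] turn -0.0022
```

```bash
python3 - <<'E'
from h import *
s,t=cam('side'),cam('top')
a=s['image'][150:265,215:345];b=t['image'][180:310,170:300]
r=lambda x,w,h:cv2.resize(np.ascontiguousarray(x[...,::-1]),(w,h),interpolation=cv2.INTER_CUBIC)
cv2.imwrite('pics/p1.png',np.hstack([r(a,452,400),r(b,348,400)]))
E
python3 jg.py -24 -6 40
```

```text
foot in jig (from TCP): -25.1 -6.9 79.0 yang 79.82 tilt [-0.001 -0.001 -1.   ]
F jig -0.3 0.4 -4.0 T [-0.02 -0.04  0.03] w 11.0 99 5.1
shift [-0.0011  0.0009  0.039 ] turn -0.0031
```

View pics/p1.png

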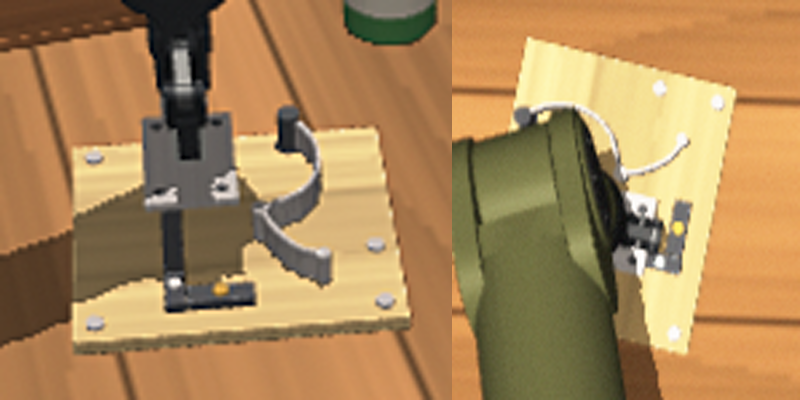

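The foot hangs level above the fence at crop (190,165), with the nose (262,210) just beyond its edge. Lowering to 5 mm over the fence top.

```bash
python3 -m inch '1 -.001 .001 .02 -.003;1 -.001 .001 .04 -.003;1 -.001 .001 .052 -.003;1 -.001 .001 .054 -.003;1 -.001 .001 .054 -.003;1 -.001 .001 .054 -.003'
python3 jg.py 0 -6 25
```

```text
clock: 5.7
tool_pos: [503.7, 167.8, 210.7]
eef_rot: [0.086, 0.996, 0.0, 0.001]
wrist_force: [-0.1, -0.2, -3.6]
grip_width: 10.3
grasp_force: 99.0
foot in jig (from TCP): -23.8 -4.1 26.6 yang 80.13 tilt [ 0.002  0.001 -1.   ]
F jig -0.0 -0.2 -3.6 T [-0.04 -0.01  0.01] w 10.3 99 5.7
shift [-0.0238 -0.0019  0.0016] turn 0.0023
```

```bash
python3 -m inch '1 -.004 -.001 .001 0;1 -.007 -.002 .001 0;1 -.010 -.002 .001 0;1 -.013 -.002 .001 0;1 -.016 -.002 .001 0;1 -.018 -.002 .001 0;1 -.020 -.002 .001 0;1 -.021 -.002 .001 0;1 -.021 -.002 .001 0'
python3 jg.py 0 -6 25
```

```text
clock: 6.6
tool_pos: [521.8, 161.3, 207.6]
eef_rot: [0.086, 0.996, -0.001, -0.003]
wrist_force: [-7.7, -3.0, -0.7]
grip_width: 11.2
grasp_force: 99.5
foot in jig (from TCP): -4.9 -7.3 23.5 yang 80.12 tilt [-0.007 -0.002 -1.   ]
F jig -7.1 -4.3 -0.7 T [-0.45  1.67 -0.11] w 11.2 100 6.6
shift [-0.0049  0.0013 -0.0015] turn 0.0021
```

```bash
python3 -m inch '1 -.002 .001 0 0;1 -.004 .001 0 0;1 -.005 .001 0 0;1 -.005 .001 0 0'
python3 jg.py 0 -6 16
```

```text
clock: 7.0
tool_pos: [526.2, 160.8, 207.0]
eef_rot: [0.086, 0.996, -0.002, -0.004]
wrist_force: [-8.7, -3.2, -0.4]
grip_width: 10.6
grasp_force: 99.4
foot in jig (from TCP): -0.5 -7.1 22.9 yang 80.09 tilt [-0.009 -0.003 -1.   ]
F jig -8.0 -4.7 -0.4 T [-0.77  2.05 -0.18] w 10.6 99 7.0
shift [-0.0005  0.0011  0.0069] turn 0.0016
```

```bash
python3 -m inch '1 -.001 .001 .002 0;1 -.001 .001 .004 0;1 -.001 .001 .006 0;1 -.001 .001 .007 0;1 -.001 .001 .007 0'
python3 jg.py 0 -6 12
```

```text
clock: 7.5
tool_pos: [527.5, 162.7, 200.4]
eef_rot: [0.086, 0.996, -0.001, -0.004]
wrist_force: [-8.9, -1.1, -0.8]
grip_width: 10.8
grasp_force: 99.4
foot in jig (from TCP): 0.4 -5.0 16.3 yang 80.14 tilt [-0.008 -0.002 -1.   ]
F jig -8.6 -2.6 -0.8 T [-0.25  1.92 -0.14] w 10.8 99 7.5
shift [ 0.0004 -0.001   0.0043] turn 0.0025
```

```bash
python3 -m inch '1 0 0 .001 0;1 0 0 .002 0;1 0 0 .003 0;1 0 0 .0035 0;1 0 0 .0035 0'
python3 jg.py 0 -6 12
```

```text
clock: 8.0
tool_pos: [527.7, 163.1, 197.3]
eef_rot: [0.086, 0.996, -0.001, -0.003]
wrist_force: [-9.2, -0.6, -0.1]
grip_width: 10.9
grasp_force: 99.5
foot in jig (from TCP): 0.6 -4.6 13.2 yang 80.16 tilt [-0.007 -0.001 -1.   ]
F jig -9.0 -2.2 -0.1 T [-0.19  1.85 -0.16] w 10.9 100 8.0
shift [ 0.0006 -0.0014  0.0012] turn 0.0027
```

```bash
python3 -m inch '1 0 0 .0005 0;1 0 0 .001 0;1 0 0 .0015 0;1 0 0 .002 0;1 0 0 .002 0'
python3 jg.py 0 -6 12
```

```text
clock: 8.5
tool_pos: [527.9, 163.0, 196.3]
eef_rot: [0.086, 0.996, -0.001, -0.004]
wrist_force: [-11.2, -1.0, 7.2]
grip_width: 11.3
grasp_force: 101.0
foot in jig (from TCP): 0.8 -4.6 12.2 yang 80.15 tilt [-0.007 -0.001 -1.   ]
F jig -10.8 -3.0 7.2 T [-0.28  2.27 -0.09] w 11.3 101 8.5
shift [ 0.0008 -0.0014  0.0002] turn 0.0027
```

```bash
python3 -m inch '1 .001 0 0 -.001;1 .002 0 0 0.002;1 .003 0 0 0.002;1 .004 0 0 0.002;1 .004 0 0 0.002'
python3 jg.py -5 -6 12
```

```text
clock: 9.0
tool_pos: [524.6, 164.0, 196.2]
eef_rot: [0.087, 0.996, -0.0, -0.002]
wrist_force: [-7.3, 0.8, 2.0]
grip_width: 11.1
grasp_force: 100.0
foot in jig (from TCP): -2.6 -4.2 12.1 yang 80.04 tilt [-0.004  0.    -1.   ]
F jig -7.3 -0.5 2.0 T [-0.07  1.52 -0.11] w 11.1 100 9.0
shift [ 0.0024 -0.0018  0.0001] turn 0.0008
```

```bash
python3 -m inch '1 .0007 0 0 0;1 .0015 0 0 0;1 .002 0 0 0;1 .002 0 0 0'
python3 jg.py -5 -6 12
python3 -m inch '1 .0005 0 0 0;1 .001 0 0 0;1 .001 0 0 0'
python3 jg.py -5 -6 12
```

```text
clock: 9.4
tool_pos: [522.9, 164.5, 196.2]
eef_rot: [0.087, 0.996, -0.0, -0.002]
wrist_force: [-7.2, 0.2, 1.3]
grip_width: 11.0
grasp_force: 99.9
foot in jig (from TCP): -4.3 -4.0 12.1 yang 80.05 tilt [-0.003  0.    -1.   ]
F jig -7.1 -1.1 1.3 T [ 0.11  1.26 -0.09] w 11.0 100 9.4
shift [ 0.0007 -0.002   0.0001] turn 0.0009
clock: 9.7
tool_pos: [522.5, 164.5, 196.2]
eef_rot: [0.087, 0.996, 0.0, -0.001]
wrist_force: [-5.3, 0.3, -0.2]
grip_width: 11.2
grasp_force: 99.7
foot in jig (from TCP): -4.8 -4.1 12.1 yang 80.04 tilt [-0.001  0.    -1.   ]
F jig -5.3 -0.6 -0.2 T [ 0.06  1.15 -0.15] w 11.2 100 9.7
shift [ 0.0002 -0.0019  0.0001] turn 0.0007
```

```bash
python3 -m inch '1 .0005 0 .0003 0;1 .001 0 .0005 0;1 .0015 0 .0005 0;1 .0015 0 .0005 0'
python3 jg.py -5 -6 12
python3 -m inch '1 .0005 0 0 0;1 .001 0 0.0003 0;1 .001 0 0.0005 0;1 .001 0 0.0005 0'
python3 jg.py -5 -6 12
```

```text
clock: 10.1
tool_pos: [521.9, 164.6, 196.1]
eef_rot: [0.087, 0.996, 0.0, 0.001]
wrist_force: [-2.4, -0.9, 1.0]
grip_width: 10.7
grasp_force: 99.7
foot in jig (from TCP): -5.3 -4.1 12.0 yang 80.03 tilt [ 0.002  0.    -1.   ]
F jig -2.2 -1.3 1.0 T [-0.12  0.41 -0.17] w 10.7 100 10.1
shift [-0.0003 -0.0019  0.    ] turn 0.0005
clock: 10.5
tool_pos: [521.6, 164.5, 196.1]
eef_rot: [0.087, 0.996, 0.0, 0.002]
wrist_force: [3.0, -1.8, 3.7]
grip_width: 11.0
grasp_force: 100.1
foot in jig (from TCP): -5.7 -4.2 12.0 yang 80.01 tilt [ 0.004  0.    -1.   ]
F jig 3.3 -1.2 3.7 T [-0.43 -0.47 -0.18] w 11.0 100 10.5
shift [-0.0007 -0.0018  0.    ] turn 0.0003
```

```bash
python3 -m inch '1 -.0007 -.001 0 0;1 -.0007 -.003 0 0;1 -.0007 -.005 0 0;1 -.0007 -.007 0 0;1 -.0007 -.008 0 0;1 -.0007 -.008 0 0'
python3 jg.py -5 -18 12
```

```text
clock: 11.1
tool_pos: [520.8, 161.8, 196.6]
eef_rot: [0.086, 0.996, 0.004, 0.003]
wrist_force: [5.0, 11.0, 0.3]
grip_width: 10.8
grasp_force: 99.7
foot in jig (from TCP): -5.9 -7.1 12.5 yang 80.16 tilt [ 0.006  0.008 -1.   ]
F jig 3.0 11.7 0.3 T [ 2.38 -1.03 -0.47] w 10.8 100 11.1
shift [-0.0009 -0.011   0.0004] turn 0.0028
```

```bash
python3 -m inch '1 -.001 0 -.0005 0;1 -.0015 0 -.0005 0;1 -.0015 -.001 -.0005 0;1 -.0015 -.001 -.0005 0'
python3 jg.py -5 -18 12
python3 -m inch '1 0 -.001 0 0;1 0 -.002 0 0;1 0 -.003 0 0;1 0 -.003 0 0'
python3 jg.py -5 -18 12
```

```text
clock: 11.5
tool_pos: [521.2, 160.3, 196.5]
eef_rot: [0.085, 0.996, 0.004, 0.001]
wrist_force: [3.1, 10.1, 0.3]
grip_width: 11.0
grasp_force: 99.8
foot in jig (from TCP): -5.3 -8.5 12.4 yang 80.19 tilt [ 0.003  0.007 -1.   ]
F jig 1.3 10.5 0.3 T [ 2.22 -0.51 -0.36] w 11.0 100 11.5
shift [-0.0003 -0.0095  0.0003] turn 0.0034
clock: 11.9
tool_pos: [520.6, 157.3, 196.5]
eef_rot: [0.086, 0.996, 0.004, 0.001]
wrist_force: [1.5, 10.2, 1.6]
grip_width: 10.7
grasp_force: 99.8
foot in jig (from TCP): -5.4 -11.6 12.4 yang 80.19 tilt [ 0.003  0.007 -1.   ]
F jig -0.3 10.3 1.6 T [ 2.2  -0.54 -0.31] w 10.7 100 11.9
shift [-0.0003 -0.0064  0.0003] turn 0.0033
```

```bash
python3 -m inch '1 0 -.001 0 0;1 0 -.002 0 0;1 0 -.003 0 0;1 0 -.004 0 0;1 0 -.004 0 0'
python3 jg.py -5 -18 12
python3 -m inch '1 0 -.0006 0 0;1 0 -.0012 0 0;1 0 -.0018 0 0;1 0 -.0018 0 0'
python3 jg.py -5 -18 12
```

```text
clock: 12.4
tool_pos: [519.9, 153.3, 196.5]
eef_rot: [0.085, 0.996, 0.004, 0.001]
wrist_force: [3.0, 10.8, 0.6]
grip_width: 11.0
grasp_force: 99.7
foot in jig (from TCP): -5.4 -15.5 12.4 yang 80.2 tilt [ 0.003  0.007 -1.   ]
F jig 1.0 11.1 0.6 T [ 2.22 -0.52 -0.31] w 11.0 100 12.4
shift [-0.0003 -0.0025  0.0003] turn 0.0035
clock: 12.8
tool_pos: [519.6, 151.7, 196.5]
eef_rot: [0.085, 0.996, 0.004, 0.001]
wrist_force: [1.6, 9.9, 0.2]
grip_width: 10.8
grasp_force: 99.7
foot in jig (from TCP): -5.4 -17.2 12.4 yang 80.21 tilt [ 0.003  0.007 -1.   ]
F jig -0.1 10.1 0.2 T [ 2.26 -0.52 -0.24] w 10.8 100 12.8
shift [-0.0004 -0.0008  0.0004] turn 0.0036
```

```bash
for i in 1; do python3 -m inch '1 0 -.0005 0 0;1 0 -.001 0 0;1 0 -.001 0 0'; python3 jg.py -5 -18 12; done
python3 -m inch '1 0 -.0005 0 0;1 0 -.001 0 0;1 0 -.001 0 0'; python3 jg.py -5 -18 12
```

```text
clock: 13.1
tool_pos: [519.5, 150.7, 196.5]
eef_rot: [0.085, 0.996, 0.004, 0.001]
wrist_force: [1.8, 10.9, 0.8]
grip_width: 10.5
grasp_force: 99.7
foot in jig (from TCP): -5.4 -18.2 12.4 yang 80.21 tilt [ 0.003  0.007 -1.   ]
F jig -0.1 11.0 0.8 T [ 2.35 -0.52 -0.27] w 10.5 100 13.1
shift [-0.0004  0.0002  0.0004] turn 0.0036
clock: 13.4
tool_pos: [519.3, 149.8, 196.5]
eef_rot: [0.085, 0.996, 0.004, 0.001]
wrist_force: [2.7, 11.2, 0.5]
grip_width: 10.5
grasp_force: 99.8
foot in jig (from TCP): -5.4 -19.1 12.4 yang 80.21 tilt [ 0.003  0.007 -1.   ]
F jig 0.7 11.5 0.5 T [ 2.3  -0.51 -0.29] w 10.5 100 13.4
shift [-0.0004  0.0011  0.0004] turn 0.0037
```

Still sliding freely (Tx about 2.3, moving as commanded). Continuing in small steps.

```bash
python3 -m inch '1 0 -.0004 0 0;1 0 -.0008 0 0;1 0 -.0008 0 0'; python3 jg.py
python3 -m inch '1 0 -.0004 0 0;1 0 -.0008 0 0;1 0 -.0008 0 0'; python3 jg.py
```

```text
clock: 13.7
tool_pos: [519.2, 149.6, 196.5]
eef_rot: [0.085, 0.996, 0.004, 0.001]
wrist_force: [3.2, 12.3, -0.7]
grip_width: 10.4
grasp_force: 99.7
foot in jig (from TCP): -5.4 -19.3 12.4 yang 80.22 tilt [ 0.003  0.008 -1.   ]
F jig 1.0 12.6 -0.7 T [ 2.55 -0.64 -0.35] w 10.4 100 13.7
clock: 14.0
tool_pos: [519.1, 149.5, 196.5]
eef_rot: [0.085, 0.996, 0.005, 0.002]
wrist_force: [3.8, 14.0, -2.1]
grip_width: 11.2
grasp_force: 99.6
foot in jig (from TCP): -5.5 -19.5 12.4 yang 80.25 tilt [ 0.004  0.009 -1.   ]
F jig 1.3 14.4 -2.1 T [ 2.83 -0.71 -0.36] w 11.2 100 14.0
```

```bash
python3 -m inch '1 0 -.0005 .0003 0;1 0 -.001 .0004 0;1 0 -.001 .0004 0;1 0 -.001 .0004 0'; python3 jg.py
```

```text
clock: 14.4
tool_pos: [519.1, 149.2, 196.5]
eef_rot: [0.085, 0.996, 0.005, 0.002]
wrist_force: [2.8, 15.6, 0.6]
grip_width: 10.8
grasp_force: 99.9
foot in jig (from TCP): -5.5 -19.7 12.4 yang 80.27 tilt [ 0.004  0.01  -1.   ]
F jig 0.1 15.9 0.6 T [ 3.13 -0.59 -0.35] w 10.8 100 14.4
```

```bash
python3 -m inch '1 0 -.0004 0 0;1 0 -.0008 0 0;1 0 -.0008 0 0;1 0 -.0008 0 0;1 0 -.0008 0 0'; python3 jg.py
```

```text
clock: 14.9
tool_pos: [519.0, 149.1, 196.6]
eef_rot: [0.085, 0.996, 0.006, 0.002]
wrist_force: [4.1, 17.3, 0.5]
grip_width: 10.7
grasp_force: 99.8
foot in jig (from TCP): -5.5 -19.9 12.5 yang 80.29 tilt [ 0.005  0.011 -1.   ]
F jig 1.1 17.8 0.5 T [ 3.42 -0.7  -0.44] w 10.7 100 14.9
```

```bash
python3 -m inch '1 0 .002 0 0;1 0 .004 0 0;1 0 .005 0 0;1 0 .005 0 0'; python3 jg.py
```

```text
clock: 15.3
tool_pos: [519.5, 150.2, 196.4]
eef_rot: [0.086, 0.996, 0.003, 0.001]
wrist_force: [0.8, 7.6, 4.3]
grip_width: 10.8
grasp_force: 100.6
foot in jig (from TCP): -5.2 -18.7 12.3 yang 80.17 tilt [ 0.002  0.006 -1.   ]
F jig -0.5 7.7 4.3 T [ 1.55 -0.04 -0.29] w 10.8 101 15.3
```

```bash
python3 -m inch '1 0 .001 0 0;1 0 .002 0 0;1 0 .003 0 0;1 0 .003 0 0'; python3 jg.py
python3 -m inch '.95 0 0 0 0;.9 0 0 0 0;.8 0 0 0 0;.7 0 0 0 0;.6 0 0 0 0;.5 0 0 0 0;.5 0 0 0 0' 20; python3 jg.py
```

```text
clock: 15.7
tool_pos: [519.8, 150.9, 196.1]
eef_rot: [0.086, 0.996, 0.001, -0.0]
wrist_force: [-0.4, 2.7, 6.8]
grip_width: 11.2
grasp_force: 100.9
foot in jig (from TCP): -5.0 -18.0 12.0 yang 80.11 tilt [ 0.     0.002 -1.   ]
F jig -0.9 2.6 6.8 T [ 0.37  0.15 -0.14] w 11.2 101 15.7
clock: 16.4
tool_pos: [519.7, 149.3, 195.1]
eef_rot: [0.087, 0.996, -0.0, -0.0]
wrist_force: [0.8, -0.2, 0.3]
grip_width: 42.6
grasp_force: 0.0
foot in jig (from TCP): -4.8 -19.5 11.0 yang 80.04 tilt [-0. -0. -1.]
F jig 0.9 -0.1 0.3 T [-0.03 -0.01  0.02] w 42.6 0 16.4
```

Released. Raise straight up and look.

```bash
python3 -m inch '.5 0 0 -.02 0;.5 0 0 -.05 0;.5 0 0 -.1 0;.5 0 0 -.15 0;.5 0 0 -.2 0;.5 .04 0 -.22 0;.5 .08 0 -.22 0;.5 .08 0 -.22 0'
python3 - <<'E'
from h import *
s,t=cam('side'),cam('top')
a=s['image'][150:265,215:345];b=t['image'][180:310,170:300]
r=lambda x,w,h:cv2.resize(np.ascontiguousarray(x[...,::-1]),(w,h),interpolation=cv2.INTER_CUBIC)
cv2.imwrite('pics/p2.png',np.hstack([r(a,452,400),r(b,348,400)]))
E
```

```text
clock: 17.2
tool_pos: [437.6, 164.5, 416.0]
eef_rot: [0.084, 0.996, 0.001, -0.001]
wrist_force: [0.9, -0.0, 0.3]
grip_width: 42.6
grasp_force: 0.0
```

View pics/p2.png

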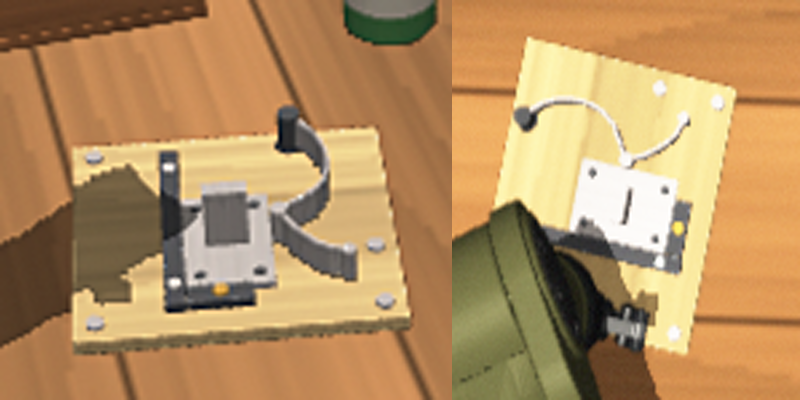

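The foot sits flush to the fence at side crop (230,240). Its end is on the stop (220,290) with no board showing between, and the nose (278,215) presses its edge. Handing in.

```bash
python3 -c "
from bench import *
print(job_done())"
```

```text
the job is handed in; nothing more can be done
None
```

The steel foot is loaded, clamped flush to the fence and resting on the end stop. I pressed it there with about 6 N beyond the rubbing, then released it. The job is handed in, but the tool gave no verdict.

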